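# Index the cake stand from home to the first portion hole

## Task

The cake stand is pinned in its home hole. Draw the spring index pin up by its knob, swing the stand anticlockwise (seen from above) and let the pin drop fully home in the first hole of the portion ring, never forcing the pin sideways or down. The ring is clamped by hand, so feel for the hole; do not touch the cake, and leave everything else on the counter where it is.

Things in the scene. Friction and masses are not known exactly. Their poses are not given: they have to be found in the camera images.
- base: grey round foot of the cake stand, 260 mm across, fixed to the counter; origin on the stand's upright axis (z) at counter height; its -x direction points from the axis to the home hole, about towards the robot
- home_hole (a point): mouth of the home hole, where the pin starts: 10 mm wide, 105 mm from the axis, in an aluminium plate 30 mm above the counter, which reaches 24 degrees to either side of it; fixed to the base
- ring_hole_nominal (a point): nominal place of the portion ring's first hole, 36 degrees anticlockwise of home. The ring is clamped by hand: the true hole is 29 to 43 degrees from home and not measured. C-shaped steel ring 3 mm thick, top 33 mm above the counter, six 10 mm holes 30 degrees apart, 105 mm from the axis; its front end, 17 to 22 degrees before the first hole, is a ramp the pin can ride up
- stand (a joint): angle of the turning stand with the cake, rad: 0 at home, growing anticlockwise seen from above. The bearing drags (2 N at the pin); the stand stays where left. Steel disc 168 mm across, top 52 mm above the counter, with a lug carrying a steel sleeve round the pin: 30 mm across, 105 mm from the axis, 40 to 68 mm above the counter. It may be turned by pushing sleeve or knob
- index_pin (a joint): how far the spring pin is drawn up, m: 0 fully home in a hole, 0.0075 with its round nose (8 mm pin) resting on the plate by the home hole, about 0.0105 resting on the ring, 0.016 at most. The spring pushes down with 4 N when home to 9.5 N fully drawn. Let go, the pin rides on the ring and drops by itself when within about 1 mm of a hole's middle
- knob_mid (a point): grip point in the pin's black upright knob (22 mm across, 30 mm tall): 13 mm under its top, 17 mm above its foot, 89 mm above the counter when the pin is home. Knob turns with the stand and rises with the pin; 4 mm between its foot and the sleeve's top when home
- pin_tip: the pin's steel shank, 8 mm across; origin at the round nose, straight below the knob (67 mm below knob_mid)
- cake: round iced display cake, 122 mm across on a 140 mm board, on the stand's axis; origin at its underside, 52 mm above the counter; top with its rosettes 112 mm above the counter
- espresso_cup: green and white cup, 64x89x48 mm, a bystander; origin under it
- dough_scraper: steel dough scraper with beech handle, 116x124x24 mm, a bystander; origin under its middle
- price_block: small slate price card in an oak foot, 22x68x52 mm, a bystander; origin under it
- scissors: blue-handled scissors, 87x199x9 mm, a bystander; origin under their middle
- tape_roll: roll of cream tape, 104x102x25 mm, a bystander; origin under it
- egg_timer: round wind-up kitchen timer, 63x63x52 mm, left of the stand, a bystander; origin under it

How it is judged (in metres and radians):
On the way, in this order (a step that is already met when the one before it is completed fails the run):
1. the pin is drawn clear of the home hole (value of joint index_pin above 0.007 m and value of joint stand below 0.15 rad), for 0.05 s.
2. the stand is swung anticlockwise away from home with the pin out of every hole (value of joint index_pin above 0.006 m and value of joint stand above 0.18 rad), for 0.05 s.
3. the pin is home in the first hole of the ring (value of joint index_pin below 0.002 m and value of joint stand between 0.48 and 0.78 rad), for 0.2 s.
At the end, for the whole second after the job is handed in: The pin is down within 2 mm of fully home in the ring's first hole (stand 0.48 to 0.78 rad anticlockwise of home), and the stand is at rest (all of step 3 and velocity of joint stand between -0.02 and 0.02 rad/s); the robot touches nothing.
It fails at once if the pin is forced: more than 25 N between the pin's shank and the plate or ring (contact force between pin_tip and anything else above 25 N).
It fails at once if the robot touches the cake (contact force between any of the fingers, the arm and cake above 0.5 N).
It fails at once if a bystander is moved by more than 15 mm (distance of any of espresso_cup, dough_scraper, price_block, scissors, tape_roll, egg_timer from where it was at the start of the episode above 0.015 m).
It also fails if it takes over 45 s, if anything falls off the work surface, if the arm or the gripper's body presses on something with over 40 N, if the wrist force passes 120 N, or if a joint passes its speed limit or range.

## Robot

A 6-joint arm with a two-finger parallel gripper is mounted at the origin on a cart in front of the work surface, level with it; the furniture and walls round the work are solid. World frame = base frame: x ahead of the robot, y to its left, z up, the work surface at z = 0. Lengths are in mm, angles in rad, forces in N, time in s.
With the tool pointing down it reaches from about 275 to 750 mm from the base axis. Payload 10.2 kg.
Tool frame: the origin (TCP) lies at the very end of the fingers, on their centre line; the grasp point (between the pads) lies 19 mm behind it; z points along the fingers, y is the line along which they close (so a half turn about z gives the same grasp; the last joint's range is limited). The gripper opens to 85 mm and grips with 20 to 120 N. Pads are 22 mm wide; open, the fingers measure 114 mm over their backs; the gripper's body (76 mm by 85 mm) begins 54 mm behind the grasp point. The pads swing forward as they close: fully open they stand 13 mm farther back than shut.
Start: joints at [0.921, 0.313, 1.498, -0, 1.331, -0.223], TCP at [217.342, 477.905, 231.294] pointing down, gripper open.
Joint ranges: [-2.94, 2.94], [-0.97, 2.17], [0.19, 2.56], [-1.23, 4.37], [0.02, 3.11], [-2.88, 2.88]. Speed limits (rad/s): [2.39, 2.39, 3.01, 3.14, 3.14, 3.14].

## Interface

Orientations are given as a unit quaternion [w, x, y, z].
In Python, from rig import * gives the robot as it stands. The module is installed in compiled form; this text tells all that it offers.
- The arm moves only by the shell command python3 -m crank 'ROWS' [FORCE]. ROWS is JSON, a list that holds one entry, the list of rows, each a list of 7 numbers: the shift along the tool's x, y, z in units of 25 mm (1.0 is 25 mm), then the turn, a rotation vector about the tool's x, y, z in units of 8 degrees (1.0 is 8 degrees), then the finger opening in mm, from 0 to 85.4. A call has exactly 8 rows; each row shifts and turns the commanded pose from where the row before left it, along the tool's axes as they then stand; what a row does not reach is not made up. A row lasts 1/10 s, in which the tool goes at most 50 mm and 8.59 degrees, less where a joint would pass 70% of its speed; a pose out of reach is approached as far as the arm can. A call is refused whole if a number of a shift passes 1 or a number of a turn 1, either way. A call with a gripper value outside its range is refused whole. The fingers move at their own pace and stop on an object; FORCE is the grip in N (left out, the last holds). Time passes only in rows, so rows that do not move let the fingers close, or fill a call up. It gives the time, the measured TCP pose, the force, the opening and the grip force at its end, in the units of the state.
- sense(): the state, without advancing time (a new reading comes with each control period).
- capture(name): name is "side" or "top"; returns the picture (384x512x3 uint8, blue, green, red); there is no depth.
- camera_model(name): a dict with "fx", "fy", "cx", "cy" (pixels), "k1" (the pictures are not rectified: a ray, as slopes to the right and down, at radius r is drawn at 1 + k1 r^2 times it, then the intrinsics apply), "world_from_camera" (4x4, takes a point from camera to world coordinates). Camera axes: x right, y up, looking along -z (the intrinsics and any distortion apply to the point x, -y, -z); pixel columns grow to the right and rows downward; lengths in mm; the calibration is good to about 2 mm. A picture is of the moment at which its call begins. camera_model takes no time and is no camera call.
- finish_job(): hands the job in; it is judged then, once.
The state is a dict: "time_s": time; "joints": joint angles; "dq": joint speeds; "tau": joint torques, N m; "eef_pos": TCP position; "ee_rot": TCP orientation; "force": force on the tool from outside, world axes, zero at the start; "wrist_torque": the same for the moment, N m; "grip_width": opening from 0.0 (shut) to 1.0 (fully open); "grip_force": force on a finger pad.
Only numpy, scipy, OpenCV 4.12 (cv2) and the standard library are available. Lean on these libraries where they do the work, as an engineer would, in place of code of your own. Each camera call takes 0.05 s, during which the arm holds its last target. There are 200 camera calls.

## Working session

There is one attempt and no reset: what is moved stays moved. The work goes in short steps, Python scripts to look and compute and a shell command to move; the robot and the scene stay as the last step left them, time stands still between calls to the robot, and variables do not carry over. Pictures are saved under pics/ and viewed, at most 10 in all, crops included, and the job is handed in when it is done.

```bash
mkdir -p pics; python3 - <<'E'
from rig import *
import cv2,numpy as np
for n in("side","top"):
    cv2.imwrite(f"pics/{n}0.png",capture(n)); m=camera_model(n); print(n,m["fx"],m["cx"],m["cy"],m["k1"],np.round(m["world_from_camera"],3).tolist())
s=sense(); print(s["eef_pos"],s["ee_rot"],s["time_s"],s["force"])
E
```

```text
side 367.309944861574 253.05660352065163 194.49837820367753 -0.09125883626063969 [[1.0, 0.018, -0.014, 481.346], [-0.022, 0.708, -0.706, -1016.733], [-0.003, 0.706, 0.708, 1040.162], [0.0, 0.0, 0.0, 1.0]]
top 381.7308377944134 260.9763027692891 190.4495213802314 -0.009266328405284708 [[-0.027, 0.998, -0.063, 421.469], [-1.0, -0.028, -0.007, -82.703], [-0.008, 0.063, 0.998, 1453.426], [0.0, 0.0, 0.0, 1.0]]
[217.19592938 477.7153241  230.80428462] [-2.56025746e-04  2.11775319e-01  9.77318207e-01 -5.20883506e-04] 0.1 [ 0.80312267 -0.17311148 -0.00835607]
```

View pics/side0.png

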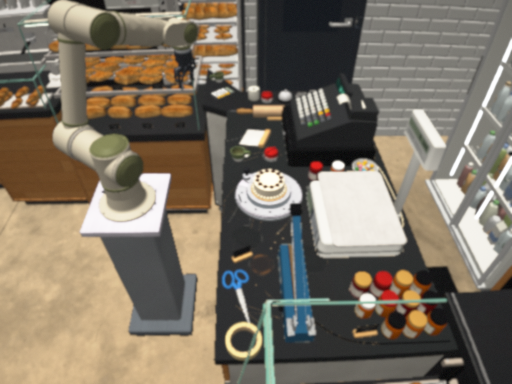

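View pics/top0.png

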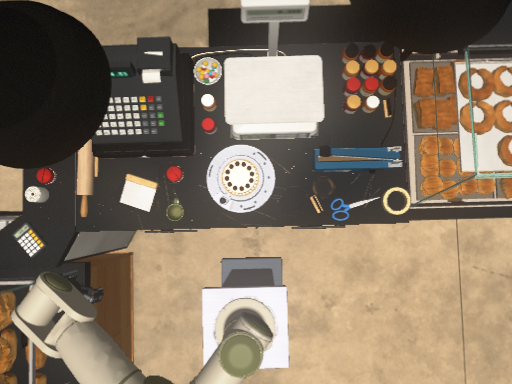

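The side view shows the cake stand at about (268,190). In the top view it is at (241,179), with a dark spot (the knob) near (224,200). I'll enlarge both.

```bash
cat > h.py <<'E'
import cv2,numpy as np
from rig import camera_model
def ray(n,u,v):
    m=camera_model(n); T=np.array(m["world_from_camera"]); d=np.array([(u-m["cx"])/m["fx"],(v-m["cy"])/m["fy"]]); s=d.copy()
    for _ in range(20): s=d/(1+m["k1"]*(s@s))
    r=T[:3,:3]@np.array([s[0],-s[1],-1]); return T[:3,3],r/np.linalg.norm(r)
def onz(n,u,v,z):
    o,r=ray(n,u,v); return o+r*(z-o[2])/r[2]
def cross(a,b):
    (o,r),(p,q)=ray("side",*a),ray("top",*b)
    t=np.linalg.lstsq(np.c_[r,-q],p-o,rcond=None)[0]; A=o+r*t[0];B=p+q*t[1]
    return (A+B)/2,np.linalg.norm(A-B)
E
python3 - <<'E'
import cv2,numpy as np
a=cv2.imread("pics/side0.png")[160:225,225:310]; b=cv2.imread("pics/top0.png")[140:220,198:283]
f=lambda x:cv2.resize(x,None,fx=8,fy=8,interpolation=cv2.INTER_CUBIC)
cv2.imwrite("pics/sc.png",f(a)); cv2.imwrite("pics/tc.png",cv2.resize(b,None,fx=7,fy=7,interpolation=cv2.INTER_CUBIC))
E
```

```text
(no output)
```

View pics/sc.png

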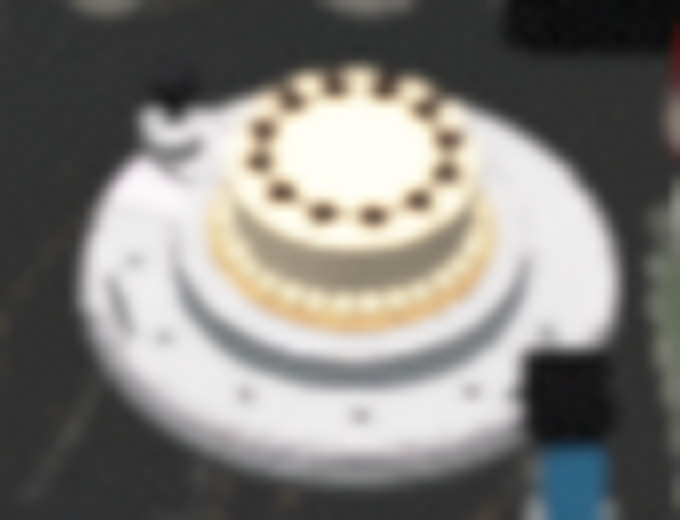

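View pics/tc.png

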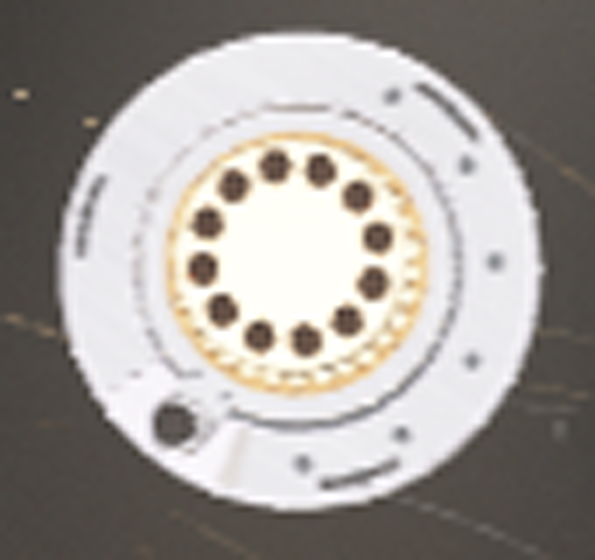

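The crops show the knob at side crop (175,90), top crop (175,424). All six ring holes show in the top crop, the first at (303,463). I can measure the axis, the knob and the hole angle from these.

```bash
python3 - <<'E'
from h import *
from scipy.optimize import least_squares
t=cv2.cvtColor(cv2.imread("pics/top0.png"),cv2.COLOR_BGR2GRAY).astype(float)
def cen(u,v,k=3):
    u0,v0=int(round(u)),int(round(v)); w=t[v0-k:v0+k+1,u0-k:u0+k+1]; w=np.clip(np.percentile(w,60)-w-8,0,None)
    y,x=np.mgrid[v0-k:v0+k+1,u0-k:u0+k+1]; return (x*w).sum()/w.sum(),(y*w).sum()/w.sum()
c=lambda x,y:(198+(x+.5)/7-.5,140+(y+.5)/7-.5)
P=[]
for h in [(303,463),(402,434),(473,361),(495,261),(466,165),(391,96)]:
    p=cen(*c(*h),2); P.append(onz("top",*p,33)[:2]); print(np.round(p,2),P[-1].round(1))
P=np.array(P)
f=least_squares(lambda q:np.hypot(*(P-q[:2]).T)-105,[400,-100]); print("axis",f.x,f.fun.round(1))
f2=least_squares(lambda q:np.hypot(*(P-q[:2]).T)-q[2],[400,-100,105]);print(f2.x)
g=least_squares(lambda q:(P-q[:2]-105*np.c_[np.cos(q[2]+np.arange(6)*np.pi/6),np.sin(q[2]+np.arange(6)*np.pi/6)]).ravel(),[*f.x,-2]);print("fit",g.x,g.fun.round(1))
A=g.x[:2]
img=cv2.imread("pics/top0.png")
m=((t<110)).astype(np.uint8);m[:, :216]=0;m[:,230:]=0;m[:194]=0;m[207:]=0
n,l,s,ce=cv2.connectedComponentsWithStats(m)
for i in range(1,n): print("top comp",s[i],ce[i])
kt=c(175,424); ks=(225+(175+.5)/8-.5,160+(92+.5)/8-.5)
print(kt,ks,cross(ks,kt))
for z in(89,102):
    k=onz("top",*kt,z)[:2]; d=k-A; print(z,k,np.hypot(*d),np.degrees(np.arctan2(d[1],d[0])))
print("hole dir",np.degrees(g.x[2]))
# foot/disc from side view
E
```

```text
[240.91 205.92] [455.8   3.1]
[254.89 201.62] [470.3 -49.4]
[264.96 191.1 ] [508.5 -88. ]
[268.25 176.95] [ 561.1 -101.7]
[264.18 163.12] [613.5 -88. ]
[253.59 153.26] [651.9 -49.3]
axis [ 522.26027062 -142.04577424] [ 54.6   1.2 -49.2 -49.    1.1  54.4]
[-258616.35582099 -967712.24748976 1001753.69627171]
fit [560.97208987   3.12723703  -3.14073359] [-0.2  0.   0.2  0.1 -0.  -0.1  0.   0.2 -0.  -0.2 -0.   0. ]
top comp [220 198   6   5  23] [222.2173913  200.13043478]
top comp [216 203   4   4  10] [217. 205.]
(222.57142857142858, 200.14285714285714) (246.4375, 171.0625) (array([476.8467203 ,  65.19030916,  85.5649536 ]), np.float64(0.3442190274721307))
89 [476.87929975  64.82735591] 104.30005762287877 143.73195442548203
102 [476.35135592  63.42170886] 103.90424412599583 144.52914032436246
hole dir -179.95077910345222
```

The hole fit is tight, with 0.2 mm residual: axis (561.0, 3.1), first hole at 180°, knob at about 144°. That puts the hole about 36° from home. I'll square the tool to the tangent and fly over at height.

```bash
cat > rel.py <<'E'
import sys,numpy as np
from rig import sense
from scipy.spatial.transform import Rotation as R
s=sense(); w,x,y,z=s["ee_rot"]; M=R.from_quat([x,y,z,w]).as_matrix(); p=np.array(s["eef_pos"])
A=np.array([561.0,3.1]); d=p[:2]-A
print("t",round(s["time_s"],2),"pos",p.round(1),"xdir",round(np.degrees(np.arctan2(M[1,0],M[0,0])),2),"tilt",M[:2,2].round(4),"R",round(np.hypot(*d),2),"ang",round(np.degrees(np.arctan2(d[1],d[0])),2),"Ftool",(M.T@s["force"]).round(1),"grip",round(s["grip_width"]*85.4,1),s["grip_force"])
if len(sys.argv)>1:
    g=np.array(list(map(float,sys.argv[1:4]))); print("delta tool mm",(M.T@(g-p)).round(1),"units",(M.T@(g-p)/25).round(2))
E
python3 -m crank '[[[0,0,0,0,0,0.7,85],[0,0,0,0,0,0.7,85],[-1,-0.4,0,0,0,0,85],[-1,-0.4,0,0,0,0,85],[-1,-0.4,0,0,0,0,85],[-1,-0.4,0,0,0,0,85],[-1,-0.4,0,0,0,0,85],[-1,-0.4,0,0,0,0,85]]]' 20
python3 rel.py 476.2 64 140
```

```text
time_s: 0.9
eef_pos: [304.6, 340.7, 231.1]
ee_rot: [-0.0, 0.306, 0.952, -0.0]
force: [0.1, 0.4, 0.0]
grip_width: 0.994
grip_force: 0.0
t 0.9 pos [304.6 340.7 231.1] xdir 144.35 tilt [-0.0005 -0.0003] R 423.94 ang 127.22 Ftool [ 0.1  0.4 -0. ] grip 84.9 0.0
delta tool mm [-300.7 -124.7   91.1] units [-12.03  -4.99   3.64]
```

```bash
python3 -m crank '[[[-1,-0.4,0,0,0,0,85],[-1,-0.4,0,0,0,0,85],[-1,-0.4,0,0,0,0,85],[-1,-0.4,0,0,0,0,85],[-1,-0.45,0,0,0,0,85],[-1,-0.45,0,0,0,0,85],[-1,-0.45,0,0,0,0,85],[-1,-0.45,0,0,0,0,85]]]' >/dev/null
python3 -m crank '[[[-1,-0.4,0.4,0,0,0,85],[-1,-0.4,0.4,0,0,0,85],[-1,-0.4,0.4,0,0,0,85],[-1,-0.4,0.4,0,0,0,85],[0,0,0.5,0,0,0,55],[0,0,0.5,0,0,0,55],[0,0,0.5,0,0,0,55],[0,0,0,0,0,0,55]]]' >/dev/null
python3 rel.py 476.2 64 77
```

```text
t 2.5 pos [474.2  65.3 152.3] xdir 144.34 tilt [-0.0035  0.0004] R 106.77 ang 144.35 Ftool [-0.1  0.2 -0.6] grip 55.3 0.0
delta tool mm [-2.6  0.2 75.3] units [-0.1   0.01  3.01]
```

```bash
python3 -m crank '[[[-0.1,0,0.5,0,0,0,55],[0,0,0.5,0,0,0,55],[0,0,0.5,0,0,0,55],[0,0,0.5,0,0,0,50],[0,0,0.5,0,0,0,40],[0,0,0.4,0,0,0,32],[0,0,0,0,0,0,32],[0,0,0,0,0,0,32]]]' >/dev/null
python3 rel.py 476.2 64 77
python3 - <<'E'
from rig import *
import cv2,numpy as np
f=lambda x:cv2.resize(x,(640,480),interpolation=cv2.INTER_CUBIC)
a=f(capture("side")[150:214,215:300]); b=f(capture("top")[160:224,190:275])
cv2.imwrite("pics/c1.png",cv2.resize(np.hstack([a,b]),(800,300)))
E
```

```text
t 3.3 pos [477.4  63.8  81.5] xdir 144.35 tilt [ 0.0003 -0.    ] R 103.3 ang 144.01 Ftool [ 0.5  0.4 -0.1] grip 32.2 0.0
delta tool mm [ 1.1 -0.5  4.5] units [ 0.04 -0.02  0.18]
```

View pics/c1.png

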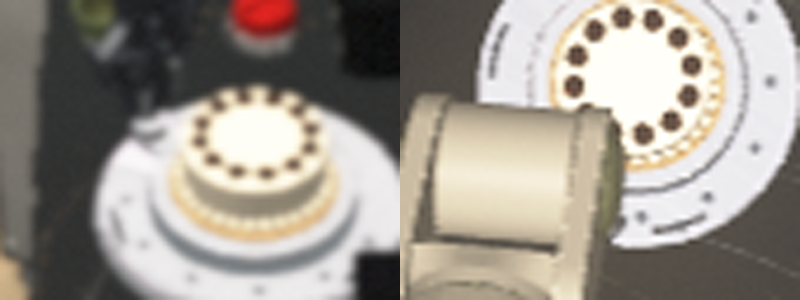

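The side half shows the fingers around the knob at (145,110), clear of the cake. The arm hides the knob in the top half. I'll lower 4 mm and narrow the fingers carefully.

```bash
python3 -m crank '[[[0.04,-0.02,0.16,0,0,0,30],[0,0,0,0,0,0,28],[0,0,0,0,0,0,27],[0,0,0,0,0,0,26],[0,0,0,0,0,0,25],[0,0,0,0,0,0,24.5],[0,0,0,0,0,0,24.5],[0,0,0,0,0,0,24.5]]]' >/dev/null
python3 rel.py 476.2 64 77
```

```text
t 4.2 pos [476.1  64.   77.3] xdir 144.35 tilt [ 0. -0.] R 104.51 ang 144.34 Ftool [ 0.  -0.6 -0.6] grip 24.3 0.0
delta tool mm [-0.1  0.1  0.3] units [-0.    0.    0.01]
```

```bash
python3 -m crank '[[[0,0,0,0,0,0,23.5],[0,0,0,0,0,0,23],[0,0,0,0,0,0,22.5],[0,0,0,0,0,0,22],[0,0,0,0,0,0,21],[0,0,0,0,0,0,18],[0,0,0,0,0,0,18],[0,0,0,0,0,0,18]]]' 30 >/dev/null
python3 rel.py 476.2 64 77
```

```text
t 5.0 pos [476.1  64.1  77.4] xdir 144.35 tilt [0.0002 0.    ] R 104.48 ang 144.31 Ftool [ 1.1  0.8 -2.7] grip 21.1 29.267261624336243
delta tool mm [-0.1 -0.   0.4] units [-0.   -0.    0.02]
```

Gripped and centred, with little side force. Drawing the pin 13 mm.

```bash
python3 -m crank '[[[0,0,-0.08,0,0,0,18],[0,0,-0.08,0,0,0,18],[0,0,-0.08,0,0,0,18],[0,0,-0.09,0,0,0,18],[0,0,-0.09,0,0,0,18],[0,0,-0.1,0,0,0,18],[0,0,0,0,0,0,18],[0,0,0,0,0,0,18]]]' >/dev/null
python3 rel.py
```

```text
t 5.8 pos [476.   63.9  90.2] xdir 144.34 tilt [-0.0002 -0.0001] R 104.55 ang 144.41 Ftool [-3.   1.1  8.5] grip 21.0 29.690104722976685
```

Spring load is 8.5 N, so the pin is drawn about 13 mm. Next I swing 32° along the arc.

```bash
python3 -m crank '[[[-0.01,-0.292,0,0,0,-0.5,18],[-0.01,-0.292,0,0,0,-0.5,18],[-0.01,-0.292,0,0,0,-0.5,18],[-0.01,-0.292,0,0,0,-0.5,18],[-0.01,-0.292,0,0,0,-0.5,18],[-0.01,-0.292,0,0,0,-0.5,18],[-0.01,-0.292,0,0,0,-0.5,18],[-0.01,-0.292,0,0,0,-0.5,18]]]'>/dev/null
python3 -m crank '[[[0,0,0,0,0,0,18],[0,0,0,0,0,0,18],[0,0,0,0,0,0,18],[0,0,0,0,0,0,18],[0,0,0,0,0,0,18],[0,0,0,0,0,0,18],[0,0,0,0,0,0,18],[0,0,0,0,0,0,18]]]'>/dev/null
python3 rel.py
```

```text
t 7.4 pos [456.  10.  90.] xdir 176.34 tilt [-0.0018  0.0005] R 105.23 ang 176.26 Ftool [ 5.4 -1.4  9.5] grip 21.1 29.870730936527252
```

```bash
python3 -m crank '[[[0,0,-0.0,0,0,0,18],[0,0,0.04,0,0,0,18],[0,0,0.04,0,0,0,18],[0,0,0,0,0,0,22],[0,0,0,0,0,0,24],[0,0,0,0,0,0,26],[0,0,0,0,0,0,26],[0,0,0,0,0,0,26]]]'>/dev/null
python3 rel.py
python3 - <<'E'
from rig import *
import cv2,numpy as np
f=lambda x:cv2.resize(x,(640,480),interpolation=cv2.INTER_CUBIC)
a=f(capture("side")[150:214,215:300]); b=f(capture("top")[160:224,190:275])
cv2.imwrite("pics/c2.png",cv2.resize(np.hstack([a,b]),(800,300)))
E
```

```text
t 8.2 pos [457.    9.6  88.6] xdir 176.34 tilt [ 0.0011 -0.0002] R 104.18 ang 176.41 Ftool [ 0.8 -0.1  0.6] grip 26.1 0.0
```

View pics/c2.png

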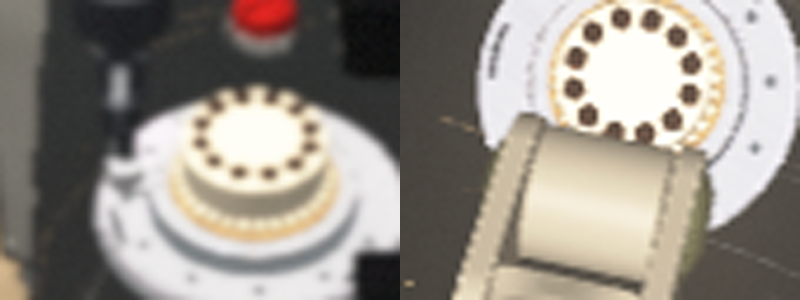

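The pin is resting on the ring and the fingers are loose around the knob. I'll lower the fingers 6 mm so they still cover the knob after the drop, then nudge anticlockwise.

```bash
python3 -m crank '[[[0,0,0.12,0,0,0,26],[0,0,0.12,0,0,0,26],[0,-0.04,0,0,0,-0.06,26],[0,-0.04,0,0,0,-0.06,26],[0,-0.04,0,0,0,-0.06,26],[0,-0.04,0,0,0,-0.06,26],[0,-0.04,0,0,0,-0.06,26],[0,0,0,0,0,0,26]]]'>/dev/null
python3 rel.py
```

```text
t 9.1 pos [456.5   4.5  82.4] xdir 178.77 tilt [ 0.0001 -0.0003] R 104.54 ang 179.25 Ftool [-0.3 -0.1  1. ] grip 25.6 0.0
```

```bash
python3 -m crank '[[[0,0,0,0,0,0,26],[0,0,0,0,0,0,26],[0,0,0,0,0,0,26],[0,0,0,0,0,0,26],[0,-0.02,0,0,0,-0.03,26],[0,-0.02,0,0,0,-0.03,26],[0,-0.02,0,0,0,-0.03,26],[0,-0.02,0,0,0,-0.03,26]]]'>/dev/null
python3 rel.py
```

```text
t 9.9 pos [456.4   2.6  82.3] xdir 179.73 tilt [ 0. -0.] R 104.6 ang -179.74 Ftool [ 0.3 -0.9  0. ] grip 25.7 0.0
```

```bash
python3 -m crank '[[[0,0,0,0,0,0,26],[0,0,0,0,0,0,26],[0,0,0,0,0,0,26],[0,0,0,0,0,0,26],[0,-0.02,0,0,0,-0.03,26],[0,-0.02,0,0,0,-0.03,26],[0,-0.02,0,0,0,-0.03,26],[0,-0.02,0,0,0,-0.03,26]]]'>/dev/null
python3 rel.py; python3 - <<'E'
from rig import *
import cv2,numpy as np
a=cv2.resize(capture("side")[160:200,225:275],(800,600),interpolation=cv2.INTER_CUBIC)
cv2.imwrite("pics/c3.png",a)
E
```

```text
t 10.7 pos [456.4   0.8  82.3] xdir -179.32 tilt [0.     0.0003] R 104.63 ang -178.73 Ftool [-0.4  0.4 -0.7] grip 26.1 0.8574417605996132
```

View pics/c3.png

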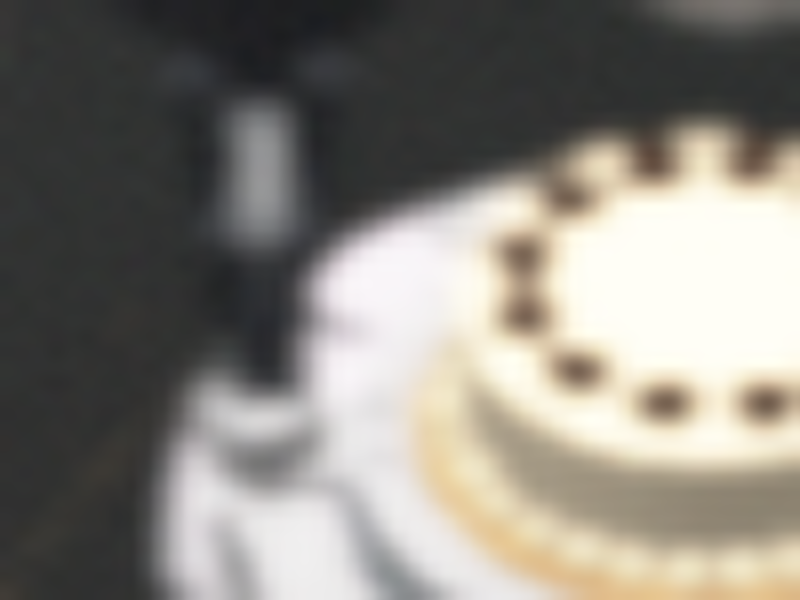

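Now the finger touches (0.9 N). The sleeve is at (260,410), with the fingers above it. I'll continue in 1 mm nudges and watch the force.

```bash
for i in 1 ; do python3 -m crank '[[[0,0,0,0,0,0,26],[0,0,0,0,0,0,26],[0,0,0,0,0,0,26],[0,0,0,0,0,0,26],[0,-0.01,0,0,0,-0.01,26],[0,-0.01,0,0,0,-0.02,26],[0,-0.01,0,0,0,-0.01,26],[0,-0.01,0,0,0,-0.02,26]]]'>/dev/null
python3 rel.py; done
```

```text
t 11.55 pos [ 4.564e+02 -3.000e-01  8.230e+01] xdir -178.84 tilt [-0.0001  0.    ] R 104.7 ang -178.14 Ftool [-0.5  2.2 -0.5] grip 25.7 0.8556585386395454
```

```bash
python3 -m crank '[[[0,0,0,0,0,0,26],[0,0,0,0,0,0,26],[0,0,0,0,0,0,26],[0,0,0,0,0,0,26],[0,-0.01,0,0,0,-0.01,26],[0,-0.01,0,0,0,-0.02,26],[0,-0.01,0,0,0,-0.01,26],[0,-0.01,0,0,0,-0.02,26]]]'>/dev/null
python3 rel.py
```

```text
t 12.35 pos [456.4  -1.2  82.3] xdir -178.37 tilt [-0.      0.0002] R 104.68 ang -177.62 Ftool [ 0.3  3.7 -0.6] grip 26.0 1.4127475395798683
```

```bash
python3 -m crank '[[[0,0,0,0,0,0,26],[0,0,0,0,0,0,26],[0,0,0,0,0,0,26],[0,0,0,0,0,0,26],[0,0,0,0,0,0,26],[0,-0.01,0,0,0,-0.01,26],[0,-0.01,0,0,0,-0.02,26],[0,-0.01,0,0,0,-0.01,26]]]'>/dev/null
python3 rel.py
```

```text
t 13.15 pos [456.4  -1.8  82.3] xdir -178.05 tilt [-0.      0.0006] R 104.68 ang -177.33 Ftool [-0.3  6.4 -2.5] grip 26.1 3.082583248615265
```

The reaction is stiffening (3.7 → 6.4 N over half a millimetre), which suggests the pin is in the hole. To check, I'll back off, rise, close the fingers and feel the knob's height. Its top should be at 102 mm if home and about 112 mm if riding.

```bash
python3 -m crank '[[[0,0.08,0,0,0,0,27],[0,0,-0.2,0,0,0,27],[0,0,-0.4,0,0,0,27],[0,0,-0.5,0,0,0,27],[0,0,-0.5,0,0,0,20],[0,0,0,0,0,0,0],[0,0,0,0,0,0,0],[0,0,0,0,0,0,0]]]'>/dev/null
python3 rel.py
python3 -m crank '[[[0,0,0,0,0,0,0],[0,0,0,0,0,0,0],[0,0,0.1,0,0,0,0],[0,0,0.1,0,0,0,0],[0,0,0.05,0,0,0,0],[0,0,0.04,0,0,0,0],[0,0,0.04,0,0,0,0],[0,0,0,0,0,0,0]]]'>/dev/null
python3 rel.py
```

```text
t 13.95 pos [ 4.561e+02 -1.000e-01  1.219e+02] xdir -178.06 tilt [-0.0007  0.0001] R 104.93 ang -178.27 Ftool [-0.1  0.1  0.5] grip -0.0 0.0
t 14.75 pos [ 4.563e+02 -1.000e-01  1.139e+02] xdir -178.05 tilt [-0.0002  0.    ] R 104.72 ang -178.27 Ftool [0.4 0.2 0.1] grip -0.0 0.0
```

```bash
python3 -m crank '[[[0,0,0.04,0,0,0,0],[0,0,0.04,0,0,0,0],[0,0,0.02,0,0,0,0],[0,0,0.02,0,0,0,0],[0,0,0,0,0,0,0],[0,0,0,0,0,0,0],[0,0,0,0,0,0,0],[0,0,0,0,0,0,0]]]'>/dev/null
python3 rel.py
python3 -m crank '[[[0,0,0,0,0,0,0],[0,0,0,0,0,0,0],[0,0,0.02,0,0,0,0],[0,0,0.02,0,0,0,0],[0,0,0,0,0,0,0],[0,0,0,0,0,0,0],[0,0,0,0,0,0,0],[0,0,0,0,0,0,0]]]'>/dev/null
python3 rel.py
```

```text
t 15.55 pos [ 4.564e+02 -1.000e-01  1.111e+02] xdir -178.05 tilt [ 0. -0.] R 104.67 ang -178.27 Ftool [0.4 0.1 0.2] grip 0.1 0.0
t 16.35 pos [ 4.564e+02 -1.000e-01  1.100e+02] xdir -178.05 tilt [-0. -0.] R 104.67 ang -178.27 Ftool [ 0.1 -0.3 -0.5] grip -0.1 0.0
```

```bash
python3 -m crank '[[[0,0,0.04,0,0,0,0],[0,0,0.04,0,0,0,0],[0,0,0.04,0,0,0,0],[0,0,0.04,0,0,0,0],[0,0,0.04,0,0,0,0],[0,0,0,0,0,0,0],[0,0,0,0,0,0,0],[0,0,0,0,0,0,0]]]'>/dev/null
python3 rel.py
python3 -m crank '[[[0,0,0.02,0,0,0,0],[0,0,0.02,0,0,0,0],[0,0,0.02,0,0,0,0],[0,0,0.02,0,0,0,0],[0,0,0,0,0,0,0],[0,0,0,0,0,0,0],[0,0,0,0,0,0,0],[0,0,0,0,0,0,0]]]'>/dev/null
python3 rel.py
```

```text
t 17.15 pos [ 4.564e+02 -1.000e-01  1.051e+02] xdir -178.06 tilt [ 0.0001 -0.    ] R 104.65 ang -178.26 Ftool [ 0.7 -0.1 -0.6] grip -0.2 0.0
t 17.95 pos [ 4.564e+02 -1.000e-01  1.031e+02] xdir -178.05 tilt [ 0.0001 -0.0001] R 104.65 ang -178.27 Ftool [-0.  -0.2 -0.3] grip -0.3 0.0
```

```bash
python3 -m crank '[[[0,0,0.01,0,0,0,0],[0,0,0.01,0,0,0,0],[0,0,0.01,0,0,0,0],[0,0,0.01,0,0,0,0],[0,0,0.01,0,0,0,0],[0,0,0.01,0,0,0,0],[0,0,0,0,0,0,0],[0,0,0,0,0,0,0]]]'>/dev/null
python3 rel.py
```

```text
t 18.75 pos [ 4.564e+02 -1.000e-01  1.020e+02] xdir -178.05 tilt [ 0.0003 -0.0002] R 104.61 ang -178.26 Ftool [ 2.3  0.6 -6.2] grip 0.1 3.136321842415839
```

The fingers met the knob's top at 102.0 mm, so the pin is fully home. I'll retreat and take one last look.

```bash
python3 -m crank '[[[0,0,-0.2,0,0,0,0],[0,0,-0.5,0,0,0,0],[0,0,-1,0,0,0,0],[0,0,-1,0,0,0,0],[0.5,0,-1,0,0,0,0],[1,0,-0.5,0,0,0,0],[1,0,0,0,0,0,0],[1,0,0,0,0,0,0]]]'>/dev/null
python3 -m crank '[[[0.5,1,0,0,0,0,0],[0.5,1,0,0,0,0,0],[0,1,0,0,0,0,0],[0,1,0,0,0,0,0],[0,1,0,0,0,0,0],[0,1,0,0,0,0,0],[0,1,0,0,0,0,0],[0,0,0,0,0,0,0]]]'>/dev/null
python3 rel.py
python3 - <<'E'
from rig import *
import cv2,numpy as np
f=lambda x:cv2.resize(x,(640,480),interpolation=cv2.INTER_CUBIC)
a=f(capture("side")[150:214,215:300]); b=f(capture("top")[160:224,190:275])
cv2.imwrite("pics/c4.png",cv2.resize(np.hstack([a,b]),(800,300)))
E
```

```text
t 20.35 pos [337.6 172.8 206.7] xdir -177.89 tilt [0.0001 0.0004] R 280.51 ang 142.78 Ftool [-0.1 -0.4  0.2] grip 0.2 0.0
```

View pics/c4.png

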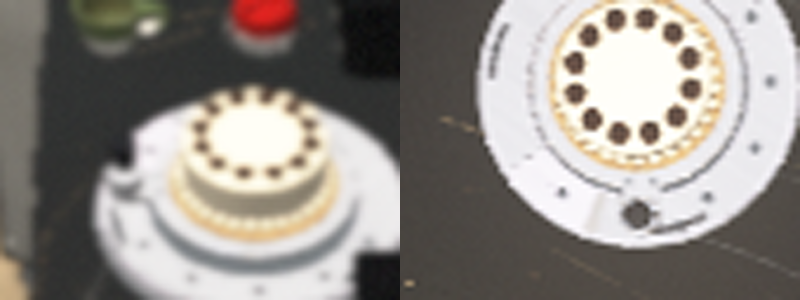

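The knob at top half (637,214) now sits over the ring's first hole. The home hole is uncovered at (562,192), and the arm is clear.

```bash
python3 -c "
from rig import *
print(finish_job())"
```

```text
the job is handed in; nothing more can be done
None
```

The job is handed in at about 20 s of the 45 s allowed: the pin is home in the ring's first hole (knob top felt at 102.0 mm), the stand is swung about 36–37° anticlockwise, and the arm is clear; no verdict came back from the judge.

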